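# Release a coin case from the ratchet press

### The arm

A 6-joint arm with a two-finger parallel gripper is mounted at the origin on the work surface. World frame = base frame: x ahead of the robot, y to its left, z up, the work surface at z = 0. Lengths are in mm, angles in degrees, forces in N, time in s.
With the tool pointing down it reaches from about 300 to 850 mm from the base axis. Payload 4.2 kg.
Tool frame: the origin (TCP) lies on the front face of the gripper's body, between the roots of the fingers; the fingertips stand 78 mm ahead of it and the grasp point (between the pads) lies 60 mm ahead of it; x points along the fingers, y is the direction in which the jaws open and shut, and the axes are right-handed (so a half turn about x gives the same grasp; the last joint's range is limited). The gripper opens to 91 mm and grips with 3 to 60 N. Pads are 32 mm wide; open, the fingers measure 118 mm over their backs; the gripper's body (76 mm by 178 mm) begins 60 mm behind the grasp point.
Start: joints at [-73.453, 18.312, 89.639, -0, 72.044, -1.146], TCP at [174.753, -547.811, 292.276] pointing down, gripper open.
Joint ranges: [-177.97, 177.97], [-48.28, 115.42], [12.27, 149.76], [-77.06, 257.06], [2.81, 150.46], [-146.56, 146.56]. Speed limits (degrees/s): [147.25, 147.25, 180, 180, 180, 180].

### API

Orientations are given as [roll, pitch, yaw] about the fixed x, y, z axes, in that order (R = Rz(yaw) Ry(pitch) Rx(roll)).
In Python, from workcell import status, viewer, env gives the robot as it stands. The module is installed in compiled form; this text tells all that it offers.
- The arm moves only by the tool move_arm, never from a script. Its argument "moves" is a list of rows, each a list of 3 entries, a list of its own where there are three numbers: the shift along the tool's x, y, z in cm, then the turn about the tool's x in rad, then the gripper's target within -1 to 1 (fully open at 1, half-way at 0, shut at -1). A call has 1 to 20 rows; each row is the pose to reach, as a shift and turn from the pose commanded when the call began, along the tool's axes at that moment; what a row does not reach only later rows make up. A row lasts 1/8 s, in which the tool goes at most 62.5 mm and 10.7 degrees, less where a joint would pass 70% of its speed; a pose out of reach is approached as far as the arm can. A call with a gripper value outside its range is refused whole. The fingers move at their own pace and stop on an object; "force" is the grip in N (left out, the last holds). Time passes only in rows, so rows that repeat a pose let the fingers close. It gives the time, the measured TCP pose, the force and the opening at its end, in the units of the state.
- status.state(): the state, without advancing time (a new reading comes with each control period).
- viewer.grab_frame(name): name is "scene" or "top" or "wrist"; returns the picture (480x640x3 uint8, red, green, blue); there is no depth.
- viewer.get_calibration(name): a dict with "camera_matrix" (3x3 intrinsics, pixels), "D" ([k1, k2, p1, p2, k3] as OpenCV has them; the pictures are not rectified), "eye" and "rotation" of the camera in the world. Camera axes: x right, y down, z forward; pixel columns grow to the right and rows downward; lengths in mm; the calibration is good to about 2 mm. A picture is of the moment at which its call begins: read the wrist's pose just before it. get_calibration takes no time and is no camera call; for the wrist camera it gives the pose at the moment of the call.
- env.job_done(): hands the job in, once; it reports no verdict.
The state is a dict: "time_s": time; "qpos": joint angles; "qvel": joint speeds; "effort": joint torques, N m; "ee_pos": TCP position; "ee_rot": TCP orientation; "force": force on the tool from outside, world axes, zero at the start; "torque": the same for the moment, N m; "gripper_width": finger opening in mm.
Only numpy, scipy, OpenCV 4.12 (cv2) and the standard library are available. Lean on these libraries where they do the work, as an engineer would, in place of code of your own. Each camera call takes 0.05 s, during which the arm holds its last target.

### The job

The square coin case in the ratchet press is done: push the pawl lever over so that the pawl is thrown clear of the toothed bar, and draw the bar out fully to its stop. Then take the coin case out and lay it flat, coin up, in the wooden tray, without dropping it, leaving the press open with its pawl up. Do not shift the loupe, the magnifier or the stack of round capsules.

Things in the scene. Friction and masses are not known exactly. Their poses are not given: they have to be found in the camera images.
- press: Bare-metal ratchet press, fixed to the desk; origin on the desk surface, z up. All 'press' sizes are mm in this frame. The toothed bar runs along its y axis above x = 0. Base plate x -45..45, y -155..80, top 12. Fixed jaw at y -145..-125, 50 wide in x, top 52. Pawl housing at y 22..58, 32 wide in x (40 over the pivot pin), top 78.
- bar (a joint): Travel of the toothed steel bar along the press's +y, m: 0 clamped, 0.052 out at its stop. About 3 N of friction holds it where it is left; the engaged pawl lets it go out only about 4 mm. It carries the pull plate and the moving jaw: at 0 press y -75..-55, top 56, with a lip 8 mm over the case's edge and cheeks round two corners (67 wide in x), which free the case when the bar is out.
- pawl (a joint): Angle of the pawl and its lever, rad: 0 = down in the teeth, 1.05 = thrown over to its stop. At 0 the lever leans 25 degrees from upright towards press -y, at 1.05 it leans 35 degrees to +y. Light (under 1 N to push) and over-centre: below about 0.5 it falls back down, beyond that it falls over to its stop by itself and stays.
- lever_pad (a point): Centre of the black pad at the end of the pawl lever, 50 mm from the pivot: 28 wide in the press's x, 10 thick, 24 along the lever. Pawl down: press y 19, height 113; thrown over: y 69, height 109. Push it towards press +y.
- pull_plate (a point): Centre of the black upright pull plate at the bar's outer (+y) end: 50 wide in the press's x, 12 thick in y, 65 tall (height 30..95). At bar = 0 it is at press y 136, and it moves with the bar. Between the thrown-over lever and the plate is a gap of about 50 mm for a finger above the teeth (top 55): push the plate to +y from there, or pinch it from above.
- case_mid (a point): Centre of the square black coin case with a round coin in its upper face: 50 x 50 x 8 mm, about 50 g, flat on the press bed with its underside at height 34 and its sides along its own x and y (those of the press).
- coin_case: The same case, its origin at the centre of its underside.
- tray: Shallow open wooden tray with a grey lining, fixed to the desk: 130 (x) x 110 (y) x 16 mm, walls 5 mm, inner floor 5 mm above its origin, which is at the centre of its underside.
- loupe_mid (a point): Centre of the black eye loupe, 42 mm across, 44 tall; not to be shifted.
- magnifier_lens (a point): Centre of the lens of the brass-ringed magnifier lying on the desk: ring 84 across, 14 thick; its round handle goes 152 mm from there to its own -x. Not to be shifted.
- capsules_mid (a point): Centre of the stack of round coin capsules, 40 mm across, 19 tall; not to be shifted.
- press_bed (a point): Centre of the top of the bed that carries the case: press y -100, height 34. The bed is 30 wide in the press's x and 50 long in y, so the case overhangs it by 10 mm on both x sides, with free air below down to the base plate at 12.
- pawl_pivot (a point): Point on the pawl's hinge line, which lies along the press's x: press y 40, height 68.
There are look-alikes about, which are no part of the job. Of the things that look like the coin_case, the middle-sized one is meant.

How it is judged (in metres and radians):
On the way, in this order (a step that is already met when the one before it is completed fails the run):
1. the pawl is thrown clear (lever over by more than 0.8 rad) while the bar is still in (value of joint pawl above 0.8 rad and value of joint bar below 0.008 m), for 0.2 s.
2. the bar is drawn out to within 6 mm of its stop, the case still in the press (value of joint bar above 0.046 m and distance of case_mid from where it was at the start of the episode below 0.03 m), for 0.2 s.
At the end, for the whole second after the job is handed in: The coin case lies flat (within 0.1 rad), coin side up, on the tray's floor and at rest; the bar is still out to within 6 mm of its stop and the pawl lever still thrown over (more than 0.8 rad) (x of coin_case in the frame of tray between -0.06 and 0.06 m and y of coin_case in the frame of tray between -0.05 and 0.05 m and z of coin_case in the frame of tray below 0.008 m and angle between coin_case's own z axis and vertical below 0.1 rad and linear speed of coin_case below 0.02 m/s and value of joint bar above 0.046 m and value of joint pawl above 0.8 rad); the robot touches nothing.
It fails at once if the coin case is dropped or thrown: faster than 0.6 m/s while the fingers do not hold it (a fall of about 18 mm) (linear speed of coin_case above 0.6 m/s and contact force between the fingers and coin_case below 0.05 N).
It fails at once if the loupe, the magnifier or the capsule stack is shifted by more than 30 mm (distance of any of loupe_mid, magnifier_lens, capsules_mid from where it was at the start of the episode above 0.03 m).
It also fails if it takes over 58 s, if anything falls off the work surface, if the arm or the gripper's body presses on something with over 40 N, if the wrist force passes 120 N, or if a joint passes its speed limit or range.

## Working session

There is one attempt and no reset: what is moved stays moved. The work goes in short steps, Python scripts to look and compute and a tool call to move; the robot and the scene stay as the last step left them, time stands still between calls to the robot, and variables do not carry over. Pictures are saved under pics/ and viewed, and the job is handed in when it is done.

Besides the shell and the picture viewer there is one more tool, called after ">>>" by a JSON object that holds its "fn" and its "kwargs", one argument or row to a line. move_arm: Moves the arm, as the interface text tells. Its arguments: {"type":"object","properties":{"moves":{"type":"array","items":{"type":"array"}},"force":{"type":"number"}},"required":["moves"]}

```bash
mkdir -p pics
python3 - <<'E'
from workcell import status, viewer
import cv2
for n in ["scene","top","wrist"]:
    c=viewer.get_calibration(n); im=viewer.grab_frame(n)
    cv2.imwrite(f"pics/{n}0.png",im[:,:,::-1]); print(n,c)
print(status.state())
E
```

```text
scene {'camera_matrix': array([[475.62867322,   0.        , 318.86869965],
       [  0.        , 475.62867322, 238.55949696],
       [  0.        ,   0.        ,   1.        ]]), 'D': array([-0.11281839,  0.        ,  0.        ,  0.        ,  0.        ]), 'eye': array([ 796.11918929, -445.42356901,  934.19171818]), 'rotation': array([-147.85032143,    0.65861557,   35.0393996 ])}
top {'camera_matrix': array([[621.99140457,   0.        , 325.64083995],
       [  0.        , 621.99140457, 251.5622683 ],
       [  0.        ,   0.        ,   1.        ]]), 'D': array([0.07646326, 0.        , 0.        , 0.        , 0.        ]), 'eye': array([ 294.99864314,  -25.1782763 , 1159.04888724]), 'rotation': array([-171.35385814,    0.81466029,  -90.77551792])}
wrist {'camera_matrix': array([[364.01097954,   0.        , 319.90027237],
       [  0.        , 364.01097954, 242.86826739],
       [  0.        ,   0.        ,   1.        ]]), 'D': array([-0.02820567,  0.        ,  0.        ,  0.        ,  0.        ]), 'eye': array([ 250.96981552, -524.92164839,  383.80359603]), 'rotation': array([ 1.63783890e+02,  3.80520109e-02, -7.23297991e+01])}
{'time_s': 0.15, 'qpos': array([-7.34524796e+01,  1.83437631e+01,  8.96905675e+01, -1.61823390e-03,
        7.20428516e+01, -1.14702036e+00]), 'qvel': array([-0.0883112 , -0.02766735, -0.29078119,  0.02303768, -0.03069447,
        0.07012791]), 'effort': array([ 8.58272942e-04, -4.12775910e+01, -2.32155651e+01,  7.27509172e-02,
        4.34255472e-02, -1.01198200e-04]), 'ee_pos': array([ 174.67341771, -547.54316517,  291.60648849]), 'ee_rot': array([-90.00490229,  89.92280245, 107.69013838]), 'force': array([-0.22712993,  0.2853955 , -0.31985271]), 'torque': array([ 0.02028693,  0.01734818, -0.01247437]), 'gripper_width': 91.48297870423255}
```

View pics/scene0.png

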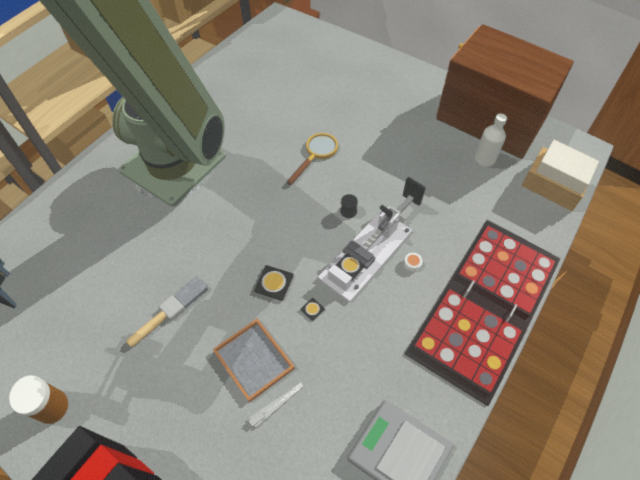

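View pics/top0.png

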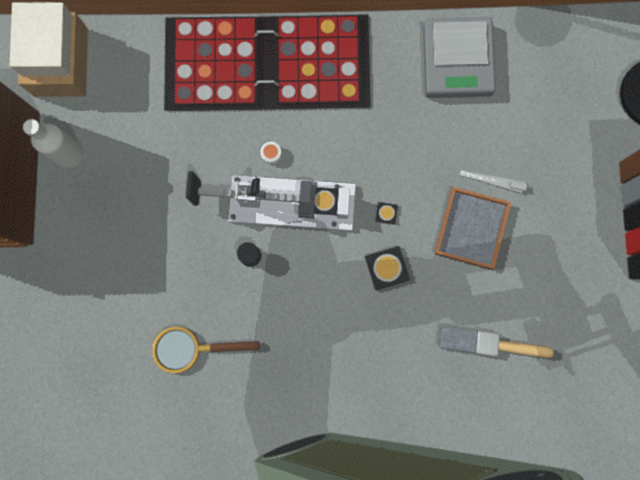

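View pics/wrist0.png

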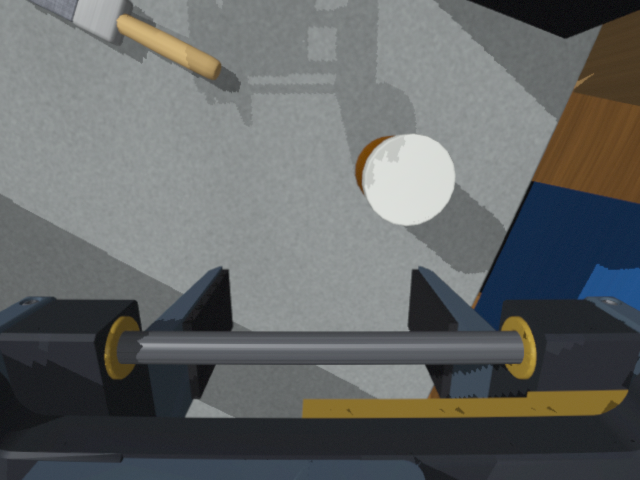

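Run:
```python
import cv2
t=cv2.imread("pics/top0.png"); s=cv2.imread("pics/scene0.png")
cv2.imwrite("pics/tc.png",cv2.resize(t[165:240,180:360],None,fx=4.4,fy=4.4,interpolation=cv2.INTER_CUBIC))
cv2.imwrite("pics/sc.png",cv2.resize(s[170:310,310:440],None,fx=4.2,fy=4.2,interpolation=cv2.INTER_CUBIC))
cv2.imwrite("pics/tt.png",cv2.resize(t[180:280,425:525],None,fx=5,fy=5,interpolation=cv2.INTER_CUBIC))
cv2.imwrite("pics/st.png",cv2.resize(s[310:410,205:305],None,fx=5,fy=5,interpolation=cv2.INTER_CUBIC))
```

```text
(no output)
```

View pics/tc.png

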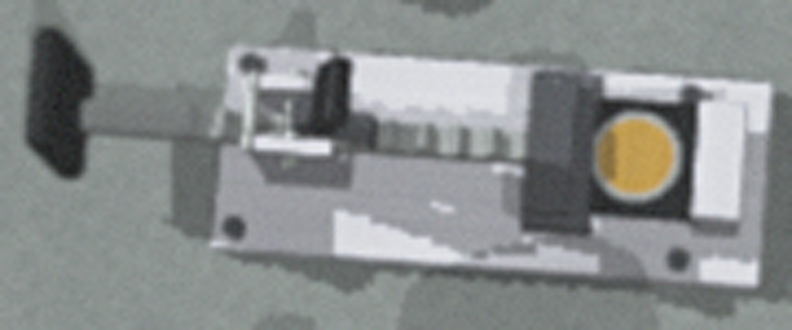

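View pics/sc.png

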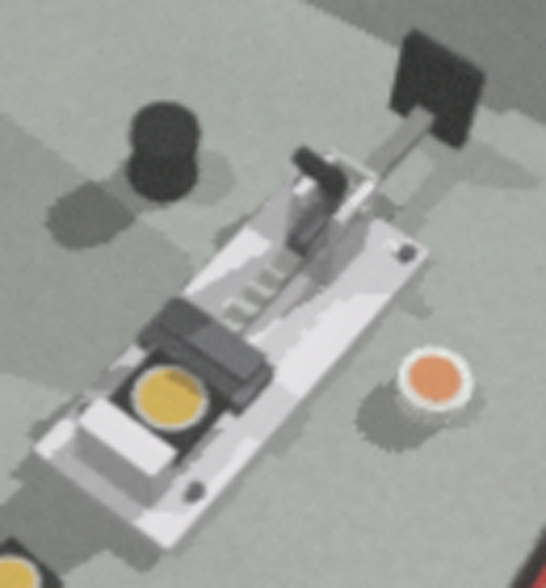

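View pics/tt.png

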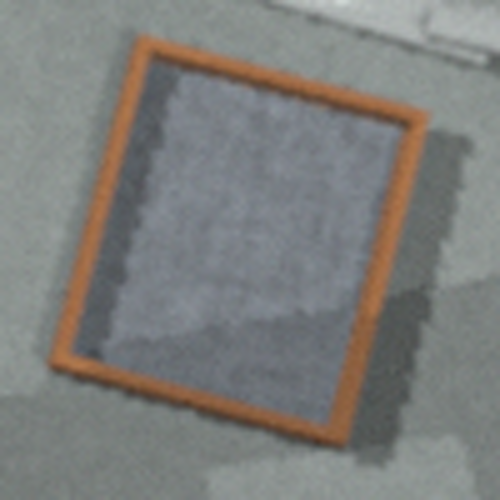

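View pics/st.png

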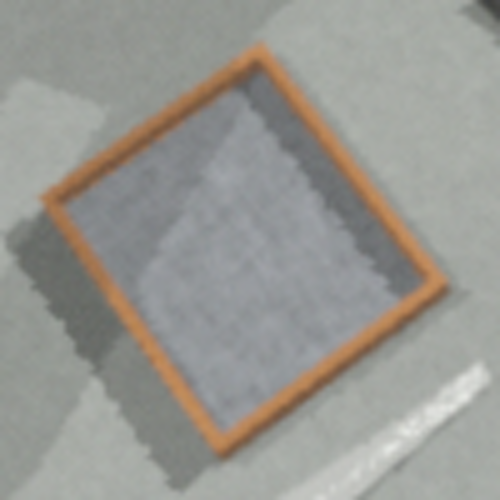

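```bash
cat > h.py <<'E'
import numpy as np, cv2
from scipy.optimize import least_squares
from scipy.spatial.transform import Rotation as R
from workcell import status, viewer
def proj(c,P):
    Rw=R.from_euler('xyz',c['rotation'],degrees=True).as_matrix()
    rv,_=cv2.Rodrigues(Rw.T); t=-Rw.T@c['eye']
    return cv2.projectPoints(np.atleast_2d(np.float64(P)),rv,t,c['camera_matrix'],c['D'])[0].reshape(-1,2)
def T(p,P):
    P=np.atleast_2d(P); c,s=np.cos(p[3]),np.sin(p[3])
    return np.c_[p[0]+c*P[:,0]-s*P[:,1],p[1]+s*P[:,0]+c*P[:,1],p[2]+P[:,2]]
def fit(views,p0):
    f=lambda p:np.concatenate([(proj(c,T(p,P))-u).ravel() for c,P,u in views])
    r=least_squares(f,p0,x_scale=[10,10,10,.1],loss='soft_l1'); return r.x,f(r.x).reshape(-1,2)
def uc(px,f,o): return (np.array(px)+.5)/f-.5+np.array(o)
E
python3 - <<'E'
from h import *
ct,cs=viewer.get_calibration("top"),viewer.get_calibration("scene")
P1=[[45,80,12],[45,-155,12],[-45,-155,12],[-45,80,12],[25,-125,52],[25,-145,52],[-25,-125,52],[0,-100,42]]
u1=uc([[230,47],[771,83],[758,287],[211,247],[697,100],[746,100],[695,218],[636,155]],4.4,[180,165])
P2=[[-45,-155,12],[45,-155,12],[45,80,12],[-25,-125,52],[25,-125,52],[-25,-145,52],[25,-145,52],[0,-100,42]]
u2=uc([[37,450],[168,548],[428,252],[95,402],[176,452],[80,432],[160,475],[170,398]],4.2,[310,170])
np.set_printoptions(precision=2,suppress=True)
for v in ([(ct,P1,u1)],[(cs,P2,u2)],[(ct,P1,u1),(cs,P2,u2)]):
    p,r=fit(v,[400,80,0,0]); print(p,np.degrees(p[3]))
print(r)
print("pad,plate,case",T(p,[[0,19,113],[0,136,62],[0,-100,38]]))
print("pad px",uc(proj(ct,T(p,[0,19,113]))*1,1,0),"meas",uc([332,95],4.4,[180,165]),proj(cs,T(p,[0,19,113])),uc([320,172],4.2,[310,170]))
q=[[65,55,16],[65,-55,16],[-65,-55,16],[-65,55,16]]
ut=uc([[143,38],[428,113],[345,443],[55,363]],5,[425,180]); us=uc([[443,285],[222,453],[45,200],[262,47]],5,[205,310])
tv=[(ct,q,ut),(cs,q,us)]
for v in (tv[:1],tv[1:],tv):
    t,r=fit(v,[350,-250,0,0.2]); print("tray",t,np.degrees(t[3]))
print(r)
for n,u,us,z in [("loupe",[249,254],[349,206],22),("caps",[270,152],[413,261],10),("mag",[176,350],[322,146],7)]:
    for c,uu in ((ct,u),(cs,us)):
        print(n,least_squares(lambda x:(proj(c,[x[0],x[1],z])-uu).ravel(),[400,0]).x)
E
```

```text
[569.43  89.7   -5.28  -0.08] -4.862914955693064
[562.51  98.76 -16.07  -0.08] -4.58646558989119
[567.48  89.68   1.84  -0.08] -4.751610135117155
[[-0.58 -0.25]
 [ 0.15 -0.42]
 [ 0.08 -0.06]
 [-0.59  0.78]
 [ 0.56 -0.36]
 [ 0.37  0.34]
 [-0.82 -0.36]
 [-0.11  0.9 ]
 [-1.01  0.48]
 [ 0.46  1.15]
 [ 0.7  -0.24]
 [ 1.26 -1.24]
 [ 0.69  0.19]
 [-1.15 -1.94]
 [-1.44  1.37]
 [-0.21  0.57]]
pad,plate,case [[569.06 108.62 114.84]
 [578.75 225.22  63.84]
 [559.2   -9.97  39.84]]
pad px [[254.56 186.72]] meas [255.07 186.2 ] [[385.83 210.53]] [385.81 210.57]
tray [ 513.18 -288.67  -14.38   -0.29] -16.762248149571043
tray [ 502.17 -279.11  -23.43   -0.29] -16.79764739198704
tray [ 510.08 -284.29    2.21   -0.29] -16.73812295552204
[[-0.78 -0.7 ]
 [ 0.23 -0.25]
 [-0.04  0.58]
 [-0.74  0.36]
 [ 1.33  0.19]
 [-0.71  1.26]
 [-1.49  0.21]
 [-0.03 -0.53]]
loupe [465.78 130.44]
loupe [464.78 133.08]
caps [664.24  92.62]
caps [660.91  95.1 ]
mag [293.03 264.33]
mag [294.12 266.27]
```

```bash
cat >> h.py <<'E'
PR=[567.48,89.68,1.0,np.radians(-4.75)]; TR=[510.1,-284.3,1.0,np.radians(-16.74)]
def plan(goals,world=False):
    s=status.state(); M=R.from_euler('xyz',s['ee_rot'],degrees=True).as_matrix(); p=s['ee_pos']
    print('t',round(s['time_s'],2),'p',p.round(1),'tooly',M[:,1].round(3),'toolz',M[:,2].round(3),'F',s['force'].round(1),'w',round(s['gripper_width'],1))
    print('tip in press',((R.from_euler('z',-PR[3]).apply(p-np.r_[PR[:2],0]))-[0,0,78]).round(1))
    for yd in (np.array([np.cos(PR[3]),np.sin(PR[3]),0]),):
        for sg in (1,-1):
            v=M.T@(sg*yd); print('turn about x to align',round(float(np.arctan2(v[2],v[1])),4))
    for g in goals:
        w=T([PR[0],PR[1],0,PR[3]],g)[0]+[0,0,78] if not world else np.array(g)+[0,0,78]
        print(g,'-> cm',(M.T@(w-p)/10).round(2))
E
python3 - <<'E'
from h import *
plan([[0,-28,200],[0,-28,95],[0,40,95]])
E
```

```text
t 0.15 p [ 174.7 -547.5  291.6] tooly [ 0.304 -0.953 -0.001] toolz [-0.953 -0.304 -0.   ] F [-0.2  0.3 -0.3] w 91.5
tip in press [-338.7 -667.6  213.6]
turn about x to align -1.1791
turn about x to align 1.9625
[0, -28, 200] -> cm [  1.42 -46.18 -55.72]
[0, -28, 95] -> cm [ 11.92 -46.16 -55.72]
[0, 40, 95] -> cm [ 11.93 -52.45 -58.32]
```

>>> {"fn": "move_arm", "kwargs": {
  "moves": [
    [[1.4,-46.2,-55.7],-1.179,-1],
    [[1.4,-46.2,-55.7],-1.179,-1],
    [[1.4,-46.2,-55.7],-1.179,-1],
    [[1.4,-46.2,-55.7],-1.179,-1],
    [[1.4,-46.2,-55.7],-1.179,-1],
    [[1.4,-46.2,-55.7],-1.179,-1],
    [[1.4,-46.2,-55.7],-1.179,-1],
    [[1.4,-46.2,-55.7],-1.179,-1],
    [[1.4,-46.2,-55.7],-1.179,-1],
    [[1.4,-46.2,-55.7],-1.179,-1],
    [[1.4,-46.2,-55.7],-1.179,-1],
    [[1.4,-46.2,-55.7],-1.179,-1],
    [[1.4,-46.2,-55.7],-1.179,-1],
    [[1.4,-46.2,-55.7],-1.179,-1],
    [[1.4,-46.2,-55.7],-1.179,-1],
    [[1.4,-46.2,-55.7],-1.179,-1]
  ],
  "force": 15
}}

```text
time_s: 2.15
ee_pos: [564.6, 60.7, 278.5]
ee_rot: [60.8, 90.0, -34.0]
force: [0.7, 0.5, -0.2]
gripper_width: 0.6
```

Run:
```python
from h import *
cv2.imwrite("pics/w1.png",viewer.grab_frame("wrist")[:,:,::-1])
c=viewer.get_calibration("wrist")
print({k:proj(c,T(PR,P)).round(0).tolist() for k,P in dict(coin=[0,-100,42],base=[[45,80,12],[-45,80,12],[45,-155,12]],pad=[0,19,113],plate=[0,136,95]).items()})
plan([[0,-28,95],[0,40,95]])
```

```text
{'coin': [[319.0, 295.0]], 'base': [[367.0, 102.0], [270.0, 102.0], [360.0, 329.0]], 'pad': [[319.0, 181.0]], 'plate': [[318.0, 2.0]]}
t 2.2 p [564.7  60.8 278.5] tooly [ 0.996 -0.084  0.   ] toolz [-0.084 -0.996  0.   ] F [ 0.2 -1.   0.1] w 0.8
tip in press [ -0.4 -29.  200.5]
turn about x to align -0.0013
turn about x to align 3.1403
[0, -28, 95] -> cm [10.55  0.03 -0.1 ]
[0, 40, 95] -> cm [10.55  0.03 -6.9 ]
```

View pics/w1.png

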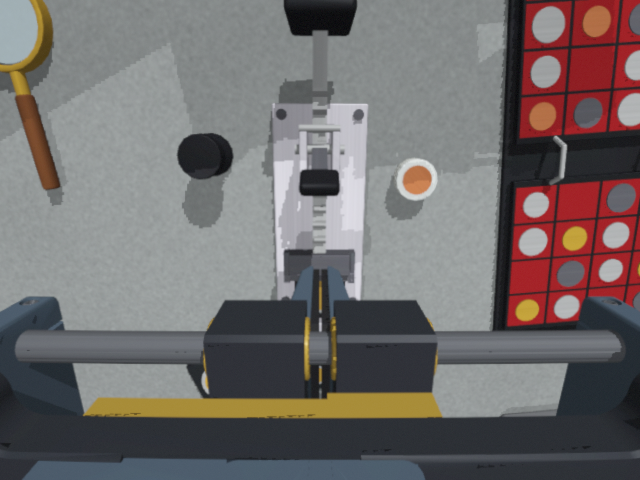

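The wrist view agrees with the fit: pad at (320,182), base corners at (274,103) and (367,103), and the fingertips behind the pad. Next I throw the pawl.

>>> {"fn": "move_arm", "kwargs": {
  "moves": [
    [[5.5,0,0],0,-1],
    [[10.5,0,0],0,-1],
    [[10.5,0,0],0,-1],
    [[10.5,0,-1],0,-1],
    [[10.5,0,-2],0,-1],
    [[10.5,0,-3],0,-1],
    [[10.5,0,-4],0,-1],
    [[10.5,0,-5],0,-1],
    [[10.5,0,-6],0,-1],
    [[10.5,0,-7],0,-1],
    [[10.5,0,-7],0,-1],
    [[5.5,0,-7],0,-1],
    [[3.5,0,-7],0,-1],
    [[3.5,0,-7],0,-1]
  ]
}}

```text
time_s: 3.95
ee_pos: [571.6, 131.9, 244.8]
ee_rot: [107.8, 89.8, 13.0]
force: [0.3, -0.8, 0.1]
gripper_width: 0.7
```

Run:
```python
from h import *
a=viewer.grab_frame("wrist"); b=viewer.grab_frame("scene")
cv2.imwrite("pics/w2.png",np.hstack([a[:,:,::-1][::1],])); cv2.imwrite("pics/s2.png",cv2.resize(b[150:330,290:470,::-1],None,fx=3.3,fy=3.3,interpolation=cv2.INTER_CUBIC))
c=viewer.get_calibration("wrist"); print(proj(c,T(PR,[[0,69,109],[0,130,95],[0,134,95]])).round(0))
plan([[0,108,140],[0,108,66],[0,166,66]])
```

```text
[[320. 220.]
 [320. 120.]
 [320. 113.]]
t 4.05 p [570.3 131.5 242.3] tooly [ 0.997 -0.083 -0.002] toolz [-0.083 -0.997  0.   ] F [ 0.3  1.1 -0.2] w 0.5
tip in press [ -0.7  41.9 164.3]
turn about x to align -0.0
turn about x to align 3.1416
[0, 108, 140] -> cm [ 2.42  0.07 -6.61]
[0, 108, 66] -> cm [ 9.82  0.08 -6.62]
[0, 166, 66] -> cm [  9.82   0.08 -12.42]
```

View pics/w2.png

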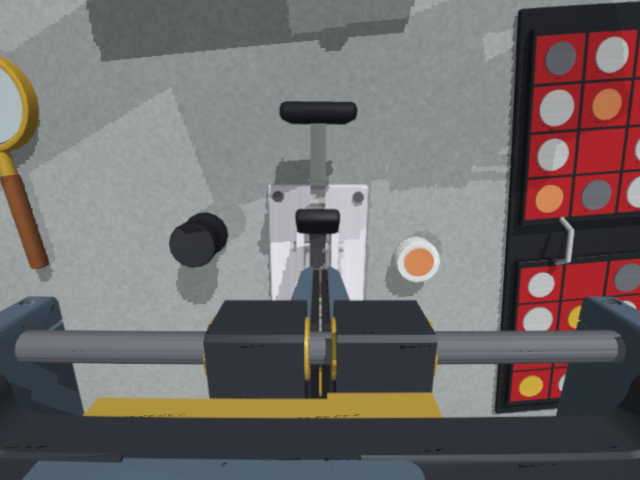

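View pics/s2.png

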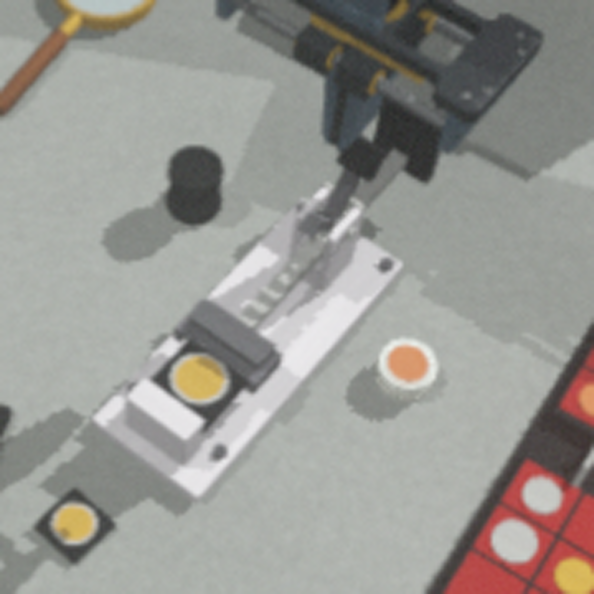

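The pawl is thrown: the pad at (318,220) is where a thrown-over pad projects, (320,220). The bar is still in, with the plate edge at row 121. Next I lower the closed fingers into the gap.

>>> {"fn": "move_arm", "kwargs": {
  "moves": [
    [[0,0,-3.5],0,-1],
    [[0,0,-6.7],0,-1],
    [[0,0,-6.7],0,-1],
    [[3,0,-6.7],0,-1],
    [[7,0,-6.7],0,-1],
    [[9.8,0,-6.7],0,-1],
    [[9.8,0,-6.7],0,-1],
    [[9.8,0,-7.4],0,-1]
  ]
}}

```text
time_s: 5.05
ee_pos: [577.3, 204.5, 145.8]
ee_rot: [34.0, 90.0, -60.8]
force: [-0.6, -2.5, -1.5]
gripper_width: 0.5
```

Run:
```python
from h import *
plan([[0,160,66],[0,167,66]])
```

```text
t 5.05 p [577.3 204.5 145.8] tooly [ 0.996 -0.084  0.   ] toolz [-0.084 -0.996  0.001] F [-0.6 -2.5 -1.5] w 0.5
tip in press [  0.2 115.3  67.8]
turn about x to align -0.001
turn about x to align 3.1406
[0, 160, 66] -> cm [ 0.17 -0.03 -4.47]
[0, 167, 66] -> cm [ 0.17 -0.03 -5.17]
```

>>> {"fn": "move_arm", "kwargs": {
  "moves": [
    [[0,0,-0.7],0,-1],
    [[0,0,-1.4],0,-1],
    [[0,0,-2.1],0,-1],
    [[0,0,-2.8],0,-1],
    [[0,0,-3.5],0,-1],
    [[0,0,-4.2],0,-1],
    [[0,0,-4.7],0,-1],
    [[0,0,-5],0,-1],
    [[0,0,-5],0,-1]
  ]
}}

```text
time_s: 6.18
ee_pos: [581.1, 254.5, 145.3]
ee_rot: [2.5, 89.9, -92.2]
force: [1.3, -4.8, 3.4]
gripper_width: 0.4
```

Run:
```python
from h import *
plan([[0,167,66]])
b=viewer.grab_frame("scene")
cv2.imwrite("pics/s3.png",cv2.resize(b[130:330,290:490,::-1],None,fx=3,fy=3,interpolation=cv2.INTER_CUBIC))
```

```text
t 6.17 p [581.1 254.5 145.3] tooly [ 0.997 -0.083  0.   ] toolz [-0.083 -0.997  0.001] F [ 1.3 -4.8  3.4] w 0.4
tip in press [ -0.  165.4  67.3]
turn about x to align 0.0003
turn about x to align -3.1413
[0, 167, 66] -> cm [ 0.13  0.   -0.16]
```

View pics/s3.png

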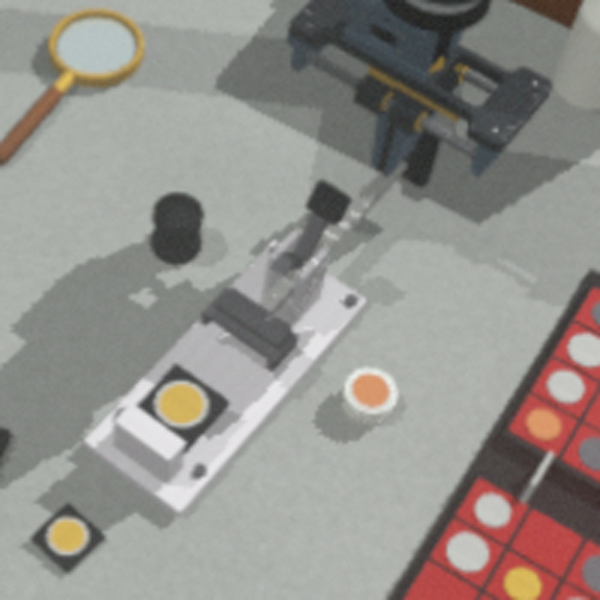

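The bar is nearly out and the case has stayed put at (181,403). I push on until the stop shows in the force.

>>> {"fn": "move_arm", "kwargs": {
  "moves": [
    [[0,0,-0.2],0,-1],
    [[0,0,-0.3],0,-1],
    [[0,0,-0.4],0,-1],
    [[0,0,-0.4],0,-1]
  ]
}}

```text
time_s: 6.72
ee_pos: [581.2, 255.1, 145.4]
ee_rot: [-6.7, 89.5, -101.4]
force: [1.6, -16.1, 6.8]
gripper_width: 0.4
```

Force rose to 16 N with no further motion, so the bar is at its stop. I back off and rise.

>>> {"fn": "move_arm", "kwargs": {
  "moves": [
    [[0,0,1.5],0,-1],
    [[0,0,1.5],0,-1],
    [[-5,0,1.5],0,-1],
    [[-11,0,1.5],0,-1],
    [[-15,0,3],0,1],
    [[-15,0,9],0,1],
    [[-15,0,15],0,1],
    [[-15,0,21],0,1],
    [[-15,0,23],0,1],
    [[-15,0,23],0,1],
    [[-15,0,23],0,1]
  ]
}}

```text
time_s: 8.1
ee_pos: [562.6, 31.3, 295.1]
ee_rot: [-179.5, 89.9, 85.8]
force: [-0.2, -0.2, 0.3]
gripper_width: 67.5
```

Run:
```python
from h import *
c=viewer.get_calibration("wrist")
a=viewer.grab_frame("wrist"); t=viewer.grab_frame("top");b=viewer.grab_frame("scene")
cv2.imwrite("pics/w4.png",a[:,:,::-1]); cv2.imwrite("pics/t4.png",cv2.resize(t[165:240,180:360,::-1],None,fx=4.4,fy=4.4,interpolation=cv2.INTER_CUBIC))
cv2.imwrite("pics/s4.png",cv2.resize(b[150:330,290:470,::-1],None,fx=4,fy=4)[:600])
print(proj(c,T(PR,[[0,-100,42],[25,-125,52],[-25,-125,52],[25,-75,42],[-25,-75,42],[0,69,109],[0,182,95]])).round(0).tolist())
plan([[0,-100,150],[0,-98,31]])
```

```text
[[319.0, 261.0], [344.0, 288.0], [294.0, 288.0], [344.0, 237.0], [293.0, 237.0], [318.0, 64.0], [319.0, -115.0]]
t 8.25 p [562.5  31.3 295.1] tooly [ 0.997 -0.081 -0.   ] toolz [-0.081 -0.997 -0.   ] F [-0.2  0.9  1.4] w 79.2
tip in press [-1.000e-01 -5.860e+01  2.171e+02]
turn about x to align 0.002
turn about x to align -3.1396
[0, -100, 150] -> cm [6.71 0.   4.14]
[0, -98, 31] -> cm [18.61  0.    3.95]
```

View pics/w4.png

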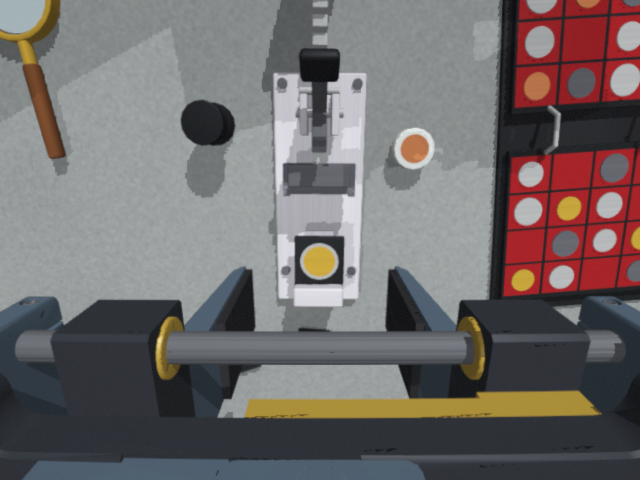

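View pics/t4.png

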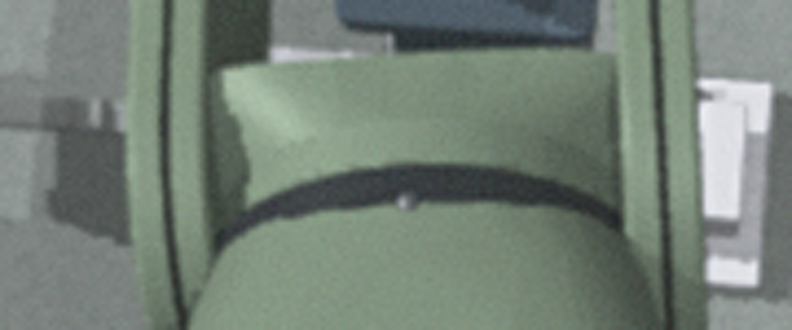

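View pics/s4.png

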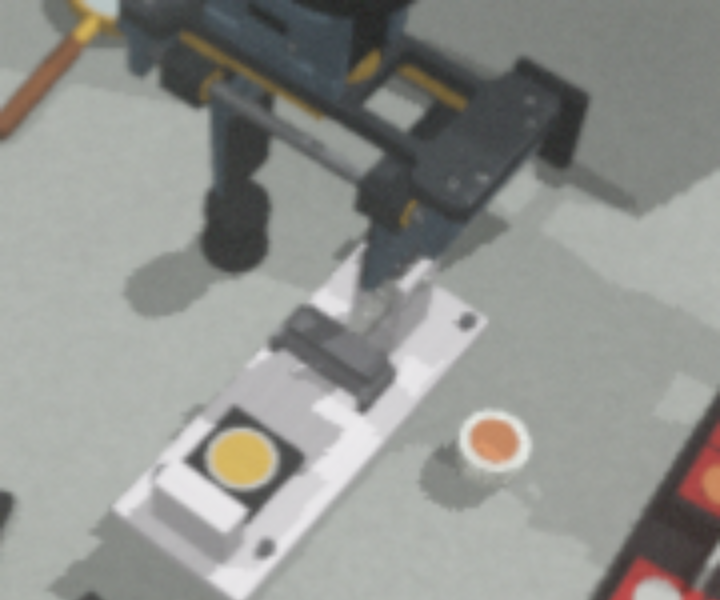

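The candidates for the case in the top view are the small one at (387,213), the large one at (388,268), and the one in the press at (324,200). The press one is middle-sized, and the wrist crop shows it freed, with its centre at (319,261) as predicted. I grasp it across press x.

>>> {"fn": "move_arm", "kwargs": {
  "moves": [
    [[3,0,2],0,1],
    [[7,0,4],0,1],
    [[11,0,4],0,1],
    [[14,0,4],0,1],
    [[16.5,0,4],0,1],
    [[17.8,0,4],0,1],
    [[18.6,0,4],0,1],
    [[18.6,0,4],0,1]
  ]
}}

```text
time_s: 9.25
ee_pos: [559.2, -9.9, 109.3]
ee_rot: [86.7, 90.0, -8.1]
force: [0.6, 0.2, 0.7]
gripper_width: 91.0
```

Run:
```python
from h import *
b=viewer.grab_frame("scene")
cv2.imwrite("pics/s5.png",cv2.resize(b[180:320,290:450,::-1],None,fx=4,fy=4,interpolation=cv2.INTER_CUBIC))
cv2.imwrite("pics/w5.png",viewer.grab_frame("wrist")[:,:,::-1])
plan([[0,-98,31]])
```

```text
t 9.35 p [559.6 -10.1 110. ] tooly [ 0.997 -0.083  0.002] toolz [-0.083 -0.997 -0.   ] F [-0.5 -0.9 -0.6] w 91.4
tip in press [   0.4 -100.1   32. ]
turn about x to align -0.0
turn about x to align 3.1416
[0, -98, 31] -> cm [ 0.1  -0.04 -0.21]
```

View pics/s5.png

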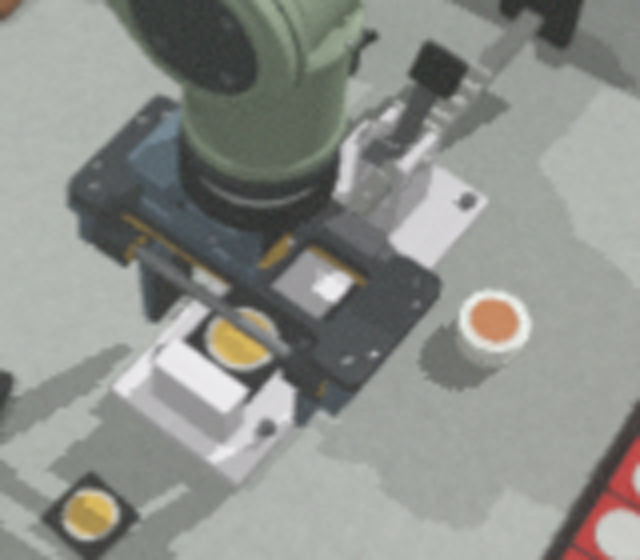

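View pics/w5.png

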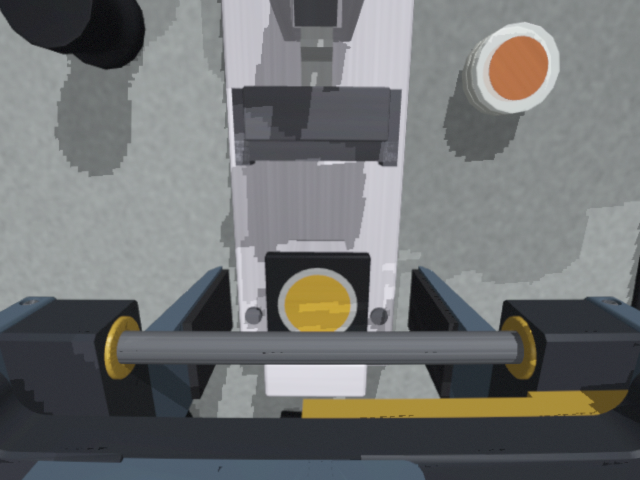

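Case is centred between the fingers, with its far edge at row 253 from columns 266 to 370. I check its height from this view and then close.

Run:
```python
from h import *
c=viewer.get_calibration("wrist")
for z in (36,39,42,45): print(z,proj(c,T([*PR[:2],0,PR[3]],[[-25,-75,z],[25,-75,z]])).round(1).tolist())
```

```text
36 [[264.5, 251.5], [368.7, 251.4]]
39 [[263.6, 253.4], [369.6, 253.3]]
42 [[262.6, 255.4], [370.4, 255.3]]
45 [[261.6, 257.5], [371.3, 257.4]]
```

>>> {"fn": "move_arm", "kwargs": {
  "moves": [
    [[0,0,0],0,0.2],
    [[0.1,0,0],0,-0.3],
    [[0.1,0,0],0,-0.6],
    [[0.1,0,0],0,-0.6],
    [[0.1,0,0],0,-0.6],
    [[0.1,0,0],0,-0.6],
    [[0.1,0,0],0,-0.6]
  ],
  "force": 15
}}

```text
time_s: 10.22
ee_pos: [559.0, -10.2, 108.2]
ee_rot: [-27.1, 90.0, -121.9]
force: [0.0, -0.2, 1.1]
gripper_width: 49.6
```

Gripped at 49.6 mm. I lift straight up, gently.

>>> {"fn": "move_arm", "kwargs": {
  "moves": [
    [[-0.5,0,0],0,-0.7],
    [[-1.5,0,0],0,-0.7],
    [[-3,0,0],0,-0.7],
    [[-5,0,0],0,-0.7],
    [[-8,0,0],0,-0.7],
    [[-11,0,0],0,-0.7],
    [[-11,0,0],0,-0.7]
  ]
}}

```text
time_s: 11.1
ee_pos: [560.4, -10.2, 221.6]
ee_rot: [92.1, 89.6, -2.6]
force: [0.2, 0.7, -0.7]
gripper_width: 50.0
```

Run:
```python
from h import *
cv2.imwrite("pics/w6.png",viewer.grab_frame("wrist")[:,:,::-1])
b=viewer.grab_frame("scene"); cv2.imwrite("pics/s6.png",cv2.resize(b[160:320,270:450,::-1],None,fx=3.7,fy=3.7,interpolation=cv2.INTER_CUBIC))
x,y=TR[:2]; plan([[x,y,110],[x,y,20],[x,y,6]],True)
M=R.from_euler('xyz',status.state()['ee_rot'],degrees=True).as_matrix(); v=M.T@[np.cos(TR[3]),np.sin(TR[3]),0]; print('turn',np.arctan2(v[2],v[1]))
```

```text
t 11.2 p [558.7 -10.1 218.4] tooly [ 0.997 -0.083  0.   ] toolz [-0.083 -0.997  0.   ] F [ 0.2  0.2 -0.7] w 49.9
tip in press [  -0.4 -100.2  140.4]
turn about x to align -0.0
turn about x to align 3.1415
[510.1, -284.3, 110] -> cm [ 3.05 -2.58 27.72]
[510.1, -284.3, 20] -> cm [12.05 -2.58 27.72]
[510.1, -284.3, 6] -> cm [13.45 -2.58 27.72]
turn 0.20921847115680614
```

View pics/w6.png

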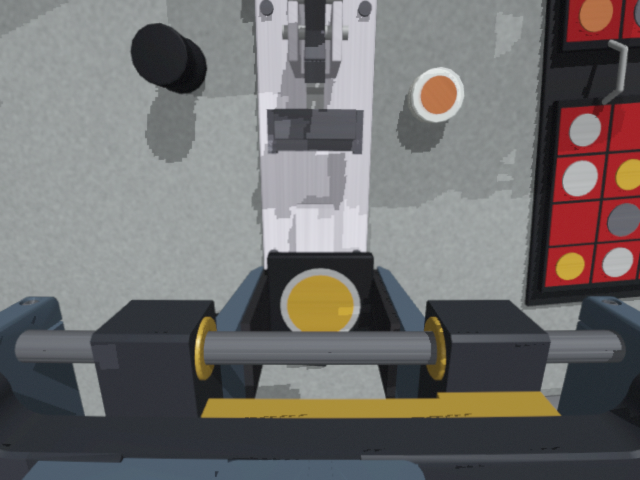

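View pics/s6.png

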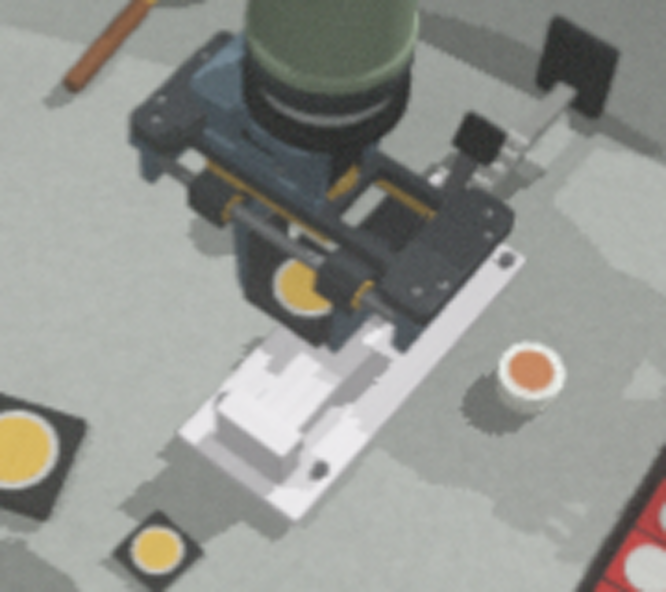

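The case is held level, with its edge still at row 253 and about 105 px wide. I carry it over the tray.

>>> {"fn": "move_arm", "kwargs": {
  "moves": [
    [[0,-0.3,3],0.02,-0.7],
    [[0,-0.6,7],0.06,-0.7],
    [[0,-1.1,12],0.1,-0.7],
    [[0,-1.6,17],0.14,-0.7],
    [[0,-2,22],0.18,-0.7],
    [[0,-2.4,26],0.209,-0.7],
    [[0,-2.6,27.7],0.209,-0.7],
    [[2,-2.6,27.7],0.209,-0.7],
    [[2,-2.6,27.7],0.209,-0.7]
  ]
}}

```text
time_s: 12.32
ee_pos: [509.0, -282.9, 196.1]
ee_rot: [-107.1, 89.7, 146.2]
force: [0.1, 0.4, -0.2]
gripper_width: 49.9
```

Run:
```python
from h import *
cv2.imwrite("pics/w7.png",viewer.grab_frame("wrist")[:,:,::-1])
c=viewer.get_calibration("wrist"); print(proj(c,T([*TR[:2],0,TR[3]],[[65,55,16],[-65,55,16],[-65,-55,16]])).round(0).tolist())
x,y=TR[:2]; plan([[x,y,20],[x,y,6]],True)
```

```text
[[407.0, 171.0], [232.0, 171.0], [241.0, 306.0]]
t 12.38 p [ 509.7 -283.1  197.2] tooly [ 0.958 -0.287 -0.003] toolz [-0.287 -0.958 -0.001] F [ 0.3 -0.3 -0.6] w 49.6
tip in press [ -26.7 -376.3  119.2]
turn about x to align -0.2083
turn about x to align 2.9333
[510.1, -284.3, 20] -> cm [9.92 0.1  0.11]
[510.1, -284.3, 6] -> cm [11.32  0.1   0.11]
```

View pics/w7.png

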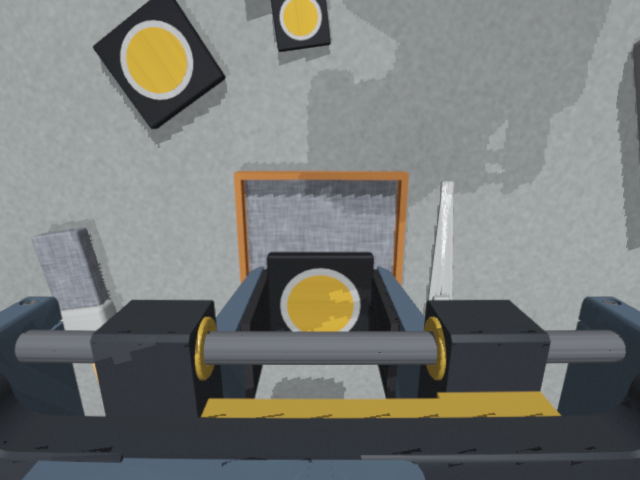

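The tray's far corners at (236,172) and (407,172) match the prediction, so the case is centred over it. I lower it slowly.

>>> {"fn": "move_arm", "kwargs": {
  "moves": [
    [[2.5,0.1,0.1],0,-0.7],
    [[5,0.1,0.1],0,-0.7],
    [[7.5,0.1,0.1],0,-0.7],
    [[9.2,0.1,0.1],0,-0.7],
    [[10.2,0.1,0.1],0,-0.7],
    [[10.8,0.1,0.1],0,-0.7],
    [[11.1,0.1,0.1],0,-0.7],
    [[11.1,0.1,0.1],0,-0.7]
  ]
}}

```text
time_s: 13.38
ee_pos: [511.0, -285.4, 87.6]
ee_rot: [71.5, 90.0, -35.3]
force: [-0.1, -0.7, -0.7]
gripper_width: 50.0
```

>>> {"fn": "move_arm", "kwargs": {
  "moves": [
    [[0.15,0,0],0,-0.7],
    [[0.25,0,0],0,-0.7],
    [[0.25,0,0],0,-0.7]
  ]
}}

```text
time_s: 13.75
ee_pos: [510.8, -285.3, 84.8]
ee_rot: [47.4, 90.0, -59.3]
force: [0.1, -0.0, -0.4]
gripper_width: 49.9
```

Run:
```python
from h import *
for i in range(3):
    viewer.get_calibration("wrist"); plan([],True)
cv2.imwrite("pics/w8.png",viewer.grab_frame("wrist")[:,:,::-1])
```

```text
t 13.75 p [ 510.8 -285.3   84.8] tooly [ 0.958 -0.288  0.   ] toolz [-0.288 -0.958  0.   ] F [ 0.1 -0.  -0.4] w 49.9
tip in press [ -25.4 -378.4    6.8]
turn about x to align -0.2091
turn about x to align 2.9325
t 13.75 p [ 510.8 -285.3   84.8] tooly [ 0.958 -0.288  0.   ] toolz [-0.288 -0.958  0.   ] F [ 0.1 -0.  -0.4] w 49.9
tip in press [ -25.4 -378.4    6.8]
turn about x to align -0.2091
turn about x to align 2.9325
t 13.75 p [ 510.8 -285.3   84.8] tooly [ 0.958 -0.288  0.   ] toolz [-0.288 -0.958  0.   ] F [ 0.1 -0.  -0.4] w 49.9
tip in press [ -25.4 -378.4    6.8]
turn about x to align -0.2091
turn about x to align 2.9325
```

View pics/w8.png

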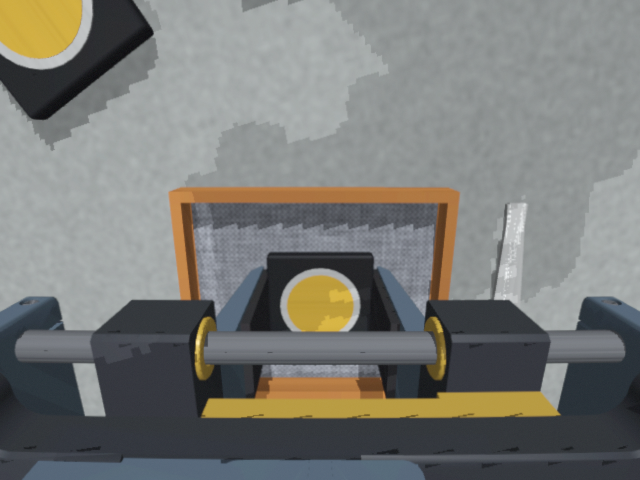

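Case is inside the tray, level. I release it a few millimetres above the floor, opening gently, then rise.

>>> {"fn": "move_arm", "kwargs": {
  "moves": [
    [[0.1,0,0],0,-0.7],
    [[0.1,0,0],0,-0.7],
    [[0.1,0,0],0,0.4],
    [[0.1,0,0],0,0.4],
    [[0.1,0,0],0,0.4],
    [[0.1,0,0],0,0.4],
    [[0,0,0],0,0.4],
    [[-2,0,0],0,0.4],
    [[-6,0,0],0,0.4],
    [[-12,0,0],0,0.4],
    [[-15,0,6],0,0.4],
    [[-15,0,12],0,0.4],
    [[-15,0,15],0,0.4],
    [[-15,0,15],0,0.4]
  ]
}}

```text
time_s: 15.55
ee_pos: [466.6, -430.9, 234.6]
ee_rot: [22.4, 90.0, -84.5]
force: [-0.2, 1.4, -0.6]
gripper_width: 63.9
```

Run:
```python
from h import *
cv2.imwrite("pics/w9.png",viewer.grab_frame("wrist")[:,:,::-1])
cv2.imwrite("pics/s9.png",viewer.grab_frame("scene")[:,:,::-1]);cv2.imwrite("pics/t9.png",viewer.grab_frame("top")[:,:,::-1])
plan([],True)
```

```text
t 15.7 p [ 467.8 -428.   234.6] tooly [ 0.958 -0.287 -0.001] toolz [-0.287 -0.958 -0.001] F [1.1 0.5 0.6] w 63.7
tip in press [ -56.5 -524.2  156.6]
turn about x to align -0.2086
turn about x to align 2.933
```

View pics/w9.png

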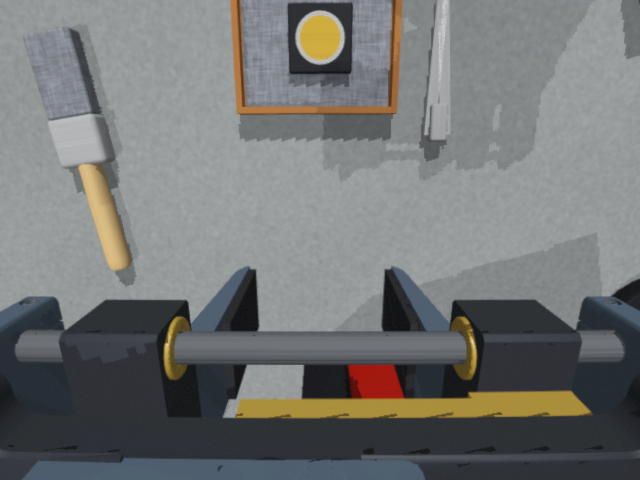

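View pics/s9.png

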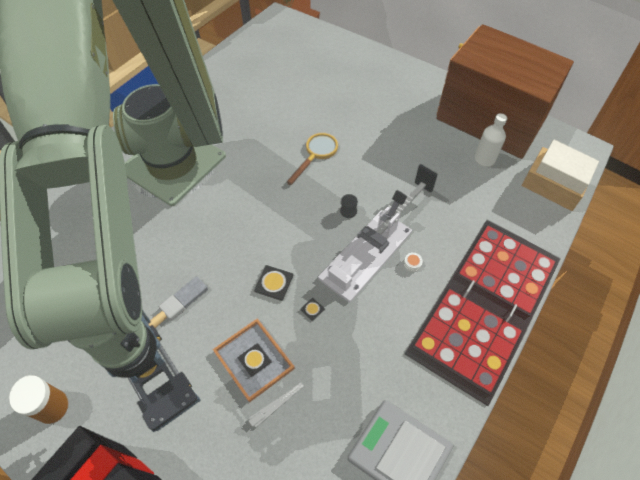

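View pics/t9.png

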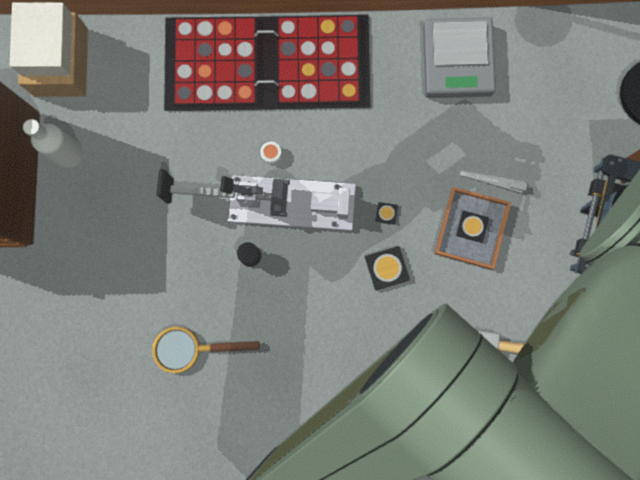

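The case lies flat and coin up in the tray at top (473,227). The press is open, and the loupe, magnifier and capsules are where they were. I do one numerical check on the plate before handing in.

Run:
```python
from h import *
ct,cs=viewer.get_calibration("top"),viewer.get_calibration("scene")
for b in (0,46,52): print(b,proj(ct,T(PR,[[0,136+b,62],[0,69,109]])).round(1).tolist(),proj(cs,T(PR,[[0,136+b,62],[0,69,109]])).round(1).tolist())
for c,u in ((ct,[473,227]),(cs,[255,359.5])):
    x=least_squares(lambda x:(proj(c,[x[0],x[1],13])-u).ravel(),[500,-280]).x; print('case in tray',R.from_euler('z',-TR[3]).apply(np.r_[x-TR[:2],0]).round(1))
for n,f in (("top","t"),("scene","s")):
    a=cv2.imread(f"pics/{f}9.png"); r=(150,150,165,225) if f=="t" else (380,150,160,225)
    cr=a[165:225,150:250] if f=="t" else a[155:215,375:445]
    cv2.imwrite(f"pics/{f}9c.png",cv2.resize(cr,None,fx=6,fy=6,interpolation=cv2.INTER_CUBIC))
```

```text
0 [[193.7, 189.7], [226.2, 185.5]] [[412.7, 191.8], [398.9, 197.3]]
46 [[168.2, 188.0], [226.2, 185.5]] [[423.5, 179.8], [398.9, 197.3]]
52 [[164.9, 187.8], [226.2, 185.5]] [[424.8, 178.3], [398.9, 197.3]]
case in tray [ 1.8 -1.3  0. ]
case in tray [3.  2.6 0. ]
```

View pics/t9c.png

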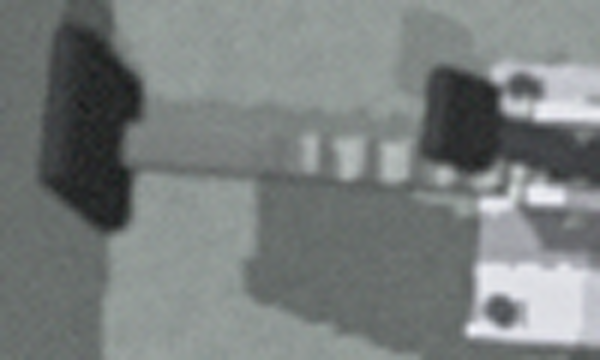

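View pics/s9c.png

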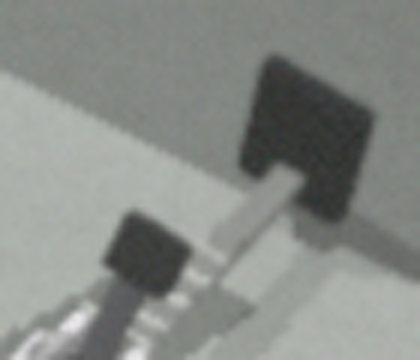

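The plate centre, at top column 165 and scene (426,178), fits a bar travel of 52 mm, and the pad shows the lever thrown over. I hand in.

```bash
python3 -c "
from workcell import env
print(env.job_done())"
```

```text
the job is handed in; nothing more can be done
None
```

The job is handed in, after about 16 s of robot time. I threw the pawl with the closed fingers and pushed the pull plate out to its stop, where the force rose to 16 N with no further motion. I then gripped the middle-sized case across its overhanging sides, carried it level, and released it a few millimetres above the tray floor.

Last checks:
- **Case:** it lies flat and coin up, within about 4 mm of the tray's centre. The two views disagree by about 4 mm on its exact spot, well inside the limits.
- **Press:** the plate fits a bar travel of 52 mm in both fixed views, and the lever pad is in its thrown-over place.
- **Loupe, magnifier and capsules:** they look unmoved in the top and scene pictures.
- **Arm:** it stood clear at hand-in, with only noise-level force.

One measurement was loose: my wrist-view check of the case's top height could only place it between about 38 and 42 mm. No check failed.

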